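# Turn the supply carousel until the pump bottle is at the front

### The job

Turn the round supply carousel by pushing the upright posts on its rim with the fingertips until the pump bottle stands at the front, in line with the steel arrow on the bench. Do not touch the bottles and jars on the deck: they ride along standing upright in their bays. Leave the glove box, refill bottle and tape roll where they are, and finish with the robot clear of everything.

Things in the scene. Friction and masses are not known exactly. Their poses are not given: they have to be found in the camera images.
- stand: Fixed stand under the deck: round dark foot 200 mm across. Origin on the bench, on the carousel's axis; z up. Its own -x axis is the FRONT (roughly towards the robot): a low dark steel arrow plate, up to 56 mm wide, top 10 mm above the bench, sticks out from under the deck there to 245 mm from the axis, its tip pointing at the axis.
- front (a point): Point of the stand straight behind the arrow, 65 mm from the axis towards the arrow and 30 mm above the bench (height of the deck's top face): where the foot of the pump bottle is to come. It does not turn with the deck.
- carousel: Turning deck: grey plastic disc 300 mm across, top face 30 mm above the bench. Origin on the axis, 18 mm above the bench; z up. Turns endlessly both ways; friction about 0.2 N m (1.5 N at the posts); it stops where it is left. On it: hub 36 mm across, 50 mm high; five clear divider plates 22 mm high, to 98 mm from the axis, in line with the rim posts; one container in each of the five bays.
- pump_bottle: The pump bottle: the only container with a pump head and a sideways spout. White, body 40 mm across, 79 mm tall, spout reaching 38 mm from its centre. Loose, stands on the deck about 65 mm from the axis midway between two dividers. Origin at the centre of its underside; z up.
- post0 (a point): Top centre of push post 0 on the deck's rim, 80 mm above the bench: upright steel post, 12 mm across, 50 mm high above the deck, 135 mm from the axis. The five posts are 72 degrees apart, numbered anticlockwise from above; they are part of the deck and turn with it.
- post1 (a point): Top centre of push post 1 on the deck's rim, 80 mm above the bench: upright steel post, 12 mm across, 50 mm high above the deck, 135 mm from the axis. The five posts are 72 degrees apart, numbered anticlockwise from above; they are part of the deck and turn with it.
- post2 (a point): Top centre of push post 2 on the deck's rim, 80 mm above the bench: upright steel post, 12 mm across, 50 mm high above the deck, 135 mm from the axis. The five posts are 72 degrees apart, numbered anticlockwise from above; they are part of the deck and turn with it.
- post3 (a point): Top centre of push post 3 on the deck's rim, 80 mm above the bench: upright steel post, 12 mm across, 50 mm high above the deck, 135 mm from the axis. The five posts are 72 degrees apart, numbered anticlockwise from above; they are part of the deck and turn with it.
- post4 (a point): Top centre of push post 4 on the deck's rim, 80 mm above the bench: upright steel post, 12 mm across, 50 mm high above the deck, 135 mm from the axis. The five posts are 72 degrees apart, numbered anticlockwise from above; they are part of the deck and turn with it.
- cap_bottle1: White screw-cap bottle, 40 mm across, 68 mm tall, no spout, loose on the deck in its bay about 65 mm from the axis. Origin at the centre of its underside.
- cap_bottle2: White screw-cap bottle, 40 mm across, 68 mm tall, no spout, loose on the deck in its bay about 65 mm from the axis. Origin at the centre of its underside.
- jar1: White squat jar with lid, 46 mm across, 42 mm tall, loose on the deck in its bay about 65 mm from the axis. Origin at the centre of its underside.
- jar2: White squat jar with lid, 46 mm across, 42 mm tall, loose on the deck in its bay about 65 mm from the axis. Origin at the centre of its underside.
- glove_box: Bystander: loose small cardboard glove box 80 x 120 x 60 mm, to the right of the carousel. Origin at the centre of its underside.
- refill_bottle: Bystander: loose white refill bottle, 64 mm across, 150 mm tall, to the left of the carousel. Origin at the centre of its underside.
- tape_roll: Bystander: roll of packing tape lying flat, 100 mm across, 48 mm high, to the left of the carousel. Origin at the centre of its underside.

How it is judged (in metres and radians):
At the end, for the whole second after the job is handed in: The pump bottle's centre is within 14 mm (horizontally) of the point in front of the arrow, the deck is at rest, all five containers stand upright on the deck in their bays (within 85 mm of the axis), and the three bystanders are within 15 mm of where they began (horizontal distance between pump_bottle and front below 0.014 m and angular speed of carousel below 0.05 rad/s and linear speed of pump_bottle below 0.01 m/s and angle between each of pump_bottle, cap_bottle1, cap_bottle2, jar1, jar2's own z axis and vertical below 0.15 rad and height (world z) of pump_bottle between 0.025 and 0.036 m and horizontal distance between each of pump_bottle, cap_bottle1, cap_bottle2, jar1, jar2 and carousel below 0.085 m and height (world z) of cap_bottle1 between 0.025 and 0.036 m and height (world z) of cap_bottle2 between 0.025 and 0.036 m and height (world z) of jar1 between 0.025 and 0.036 m and height (world z) of jar2 between 0.025 and 0.036 m and distance of each of glove_box, refill_bottle, tape_roll from where it was at the start of the episode below 0.015 m); the robot touches nothing.
It fails at once if the robot touches a bottle or jar on the deck (more than 0.5 N) (contact force between any of the fingers, the arm and pump_bottle above 0.5 N or contact force between any of the fingers, the arm and cap_bottle1 above 0.5 N or contact force between any of the fingers, the arm and cap_bottle2 above 0.5 N or contact force between any of the fingers, the arm and jar1 above 0.5 N or contact force between any of the fingers, the arm and jar2 above 0.5 N).
It fails at once if a bottle or jar on the deck is lifted, tipped over or leaves the deck (height (world z) of any of pump_bottle, cap_bottle1, cap_bottle2, jar1, jar2 above 0.045 m or height (world z) of any of pump_bottle, cap_bottle1, cap_bottle2, jar1, jar2 below 0.02 m or angle between any of pump_bottle, cap_bottle1, cap_bottle2, jar1, jar2's own z axis and vertical above 0.4 rad).
It fails at once if a bystander is moved more than 15 mm (distance of any of glove_box, refill_bottle, tape_roll from where it was at the start of the episode above 0.015 m).
It also fails if it takes over 64 s, if anything falls off the work surface, if the arm or the gripper's body presses on something with over 40 N, if the wrist force passes 120 N, or if a joint passes its speed limit or range.

### The arm

A 6-joint arm with a two-finger parallel gripper is mounted at the origin on the work surface. World frame = base frame: x ahead of the robot, y to its left, z up, the work surface at z = 0. Lengths are in mm, angles in rad, forces in N, time in s.
With the tool pointing down it reaches from about 250 to 725 mm from the base axis. Payload 4 kg.
Tool frame: the origin (TCP) lies midway between the tips of the shut fingers; the grasp point (between the pads) lies 19 mm behind it (bot.pinch_z is the distance from the TCP to the grasp point, in mm); z points along the fingers, y is the line along which they close (so a half turn about z gives the same grasp; the last joint's range is limited). The gripper opens to 85 mm and grips with 20 to 120 N. Pads are 22 mm wide; open, the fingers measure 114 mm over their backs; the gripper's body (76 mm by 85 mm) begins 54 mm behind the grasp point. The pads swing forward as they close: fully open they stand 13 mm farther back than shut.
Start: joints at [1.134, 0.241, 0.005, 1.335, 0, 1.571], TCP at [211.519, 453.055, 231.306] pointing down, gripper open.
Joint ranges: [-2.72, 2.72], [-1.05, 1.87], [-1.09, 1.28], [-1.99, 2.15], [-1.42, 1.44], [-3.14, 3.14]. Speed limits (rad/s): [2.79, 2.79, 3.14, 3.14, 3.14, 3.14].

### API

Orientations are given as a unit quaternion [x, y, z, w].
In Python, from bench import bot gives the robot as it stands.
- The arm moves only by the tool drive_tool, never from a script. Its argument "motion" is a list of rows, each a list of 2 entries, a list of its own where there are three numbers: the shift along the tool's x, y, z in units of 50 mm (1.0 is 50 mm), then the turn, a rotation vector about the tool's x, y, z in units of 6 degrees (1.0 is 6 degrees). In form: [[[dx, dy, dz], [ax, ay, az]], ...]. A call has 1 to 10 rows; each row shifts and turns the commanded pose from where the row before left it, along the tool's axes as they then stand; what a row does not reach is not made up. A row lasts 1/8 s, in which the tool goes at most 62.5 mm and 10.7 degrees, less where a joint would pass 70% of its speed; a pose out of reach is approached as far as the arm can. A call is refused whole if a number of a shift passes 1 or a number of a turn 1, either way. A call with a gripper value outside its range is refused whole. "jaw" is the opening, from 0 (shut) to 1 (fully open), set as the call begins (left out, the last holds). The fingers move at their own pace and stop on an object; "grip_force" is the grip in N (left out, the last holds). Time passes only in rows, so rows that do not move let the fingers close. It gives the time, the measured TCP pose, the force, the opening and the grip force at its end, in the units of the state.
- bot.get_obs(): the state, without advancing time (a new reading comes with each control period).
- bot.grab_frame(name): name is "scene" or "top"; returns (picture, depth): 400x640x3 uint8, red, green, blue; 400x640 float32, mm along the optical axis (not along the pixel's ray), 0 where there is no reading.
- bot.camera_model(name): a dict with "intrinsics" (3x3 intrinsics, pixels), "pose" (4x4, takes a point from camera to world coordinates). Camera axes: x right, y up, looking along -z (the intrinsics and any distortion apply to the point x, -y, -z); pixel columns grow to the right and rows downward; lengths in mm; the calibration is good to about 2 mm. A picture is of the moment at which its call begins. camera_model takes no time and is no camera call.
- bot.hand_in(): hands the job in; it is judged then, once.
The state is a dict: "clock": time; "joints": joint angles; "qvel": joint speeds; "joint_torque": joint torques, N m; "tcp_pos": TCP position; "orientation": TCP orientation; "contact_force": force on the tool from outside, world axes, zero at the start; "wrist_torque": the same for the moment, N m; "opening": opening from 0.0 (shut) to 1.0 (fully open); "grip_force": force on a finger pad.
Only numpy, scipy, OpenCV 4.12 (cv2) and the standard library are available. Lean on these libraries where they do the work, as an engineer would, in place of code of your own. Each camera call takes 0.05 s, during which the arm holds its last target. There are 200 camera calls.

## Working session

There is one attempt and no reset: what is moved stays moved. The work goes in short steps, Python scripts to look and compute and a tool call to move; the robot and the scene stay as the last step left them, time stands still between calls to the robot, and variables do not carry over. Pictures are saved under pics/ and viewed, at most 10 in all, crops included, and the job is handed in when it is done.

Besides the shell and the picture viewer there is one more tool, called after "Request:" as name(argument=value, ...) on one line, values as JSON. drive_tool: Moves the arm, as the interface text tells. Its arguments: {"type":"object","properties":{"motion":{"type":"array","items":{"type":"array"}},"jaw":{"type":"number"},"grip_force":{"type":"number"}},"required":["motion"]}

```bash
mkdir -p pics; cat > h.py <<'E'
import numpy as np,cv2
from bench import bot
def grab(n,f):
    p,d=bot.grab_frame(n); cv2.imwrite('pics/'+f,p[:,:,::-1]); np.save('pics/'+n+'_d.npy',d); return p,d
def world(n,d):
    c=bot.camera_model(n);K=np.array(c['intrinsics']);P=np.array(c['pose'])
    v,u=np.mgrid[:d.shape[0],:d.shape[1]]
    x=(u-K[0,2])/K[0,0]*d;y=-(v-K[1,2])/K[1,1]*d
    return np.stack([x,y,-d],-1)@P[:3,:3].T+P[:3,3]
E
python3 - <<'E'
from h import *
for n in('top','scene'):
    p,d=grab(n,n+'0.png');c=bot.camera_model(n);print(n,[k for k in c],np.round(c['intrinsics'],1).tolist(),np.round(c['pose'],2).tolist())
    np.save('pics/%s_w.npy'%n,world(n,d))
print({k:np.round(v,3).tolist() for k,v in bot.get_obs().items()})
E
```

```text
top ['intrinsics', 'pose'] [[415.6, 0.0, 316.3], [0.0, 415.6, 204.8], [0.0, 0.0, 1.0]] [[-0.01, 0.98, -0.17, 308.76], [-1.0, -0.01, -0.01, -1.23], [-0.01, 0.17, 0.98, 1478.87], [0.0, 0.0, 0.0, 1.0]]
scene ['intrinsics', 'pose'] [[487.8, 0.0, 326.7], [0.0, 487.8, 201.3], [0.0, 0.0, 1.0]] [[0.86, -0.4, 0.31, 954.75], [0.51, 0.68, -0.53, -711.85], [-0.0, 0.61, 0.79, 1142.31], [0.0, 0.0, 0.0, 1.0]]
{'clock': 0.1, 'joints': [1.134, 0.241, 0.004, 1.335, -0.0, 1.571], 'qvel': [-0.001, -0.001, 0.002, -0.0, -0.0, -0.001], 'joint_torque': [0.0, -37.314, 25.301, 0.011, 0.0, -0.0], 'tcp_pos': [211.293, 452.553, 230.489], 'orientation': [0.217, 0.976, -0.001, -0.0], 'contact_force': [0.672, -0.497, 0.3], 'wrist_torque': [0.003, -0.056, 0.003], 'grip_force': 0.0, 'opening': 1.0}
```

View pics/top0.png

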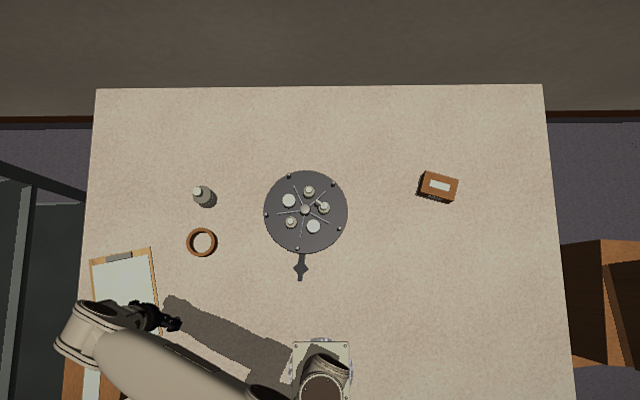

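View pics/scene0.png

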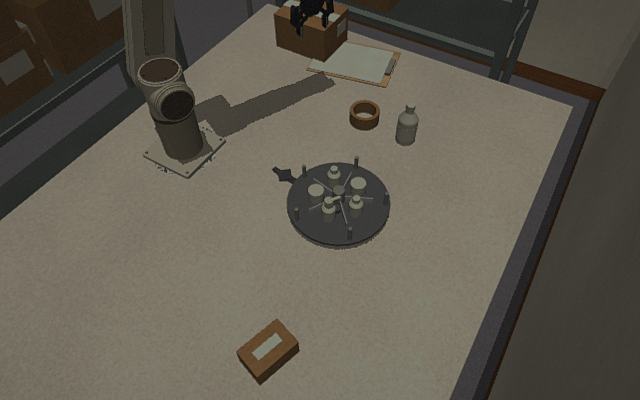

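The top view shows the carousel centred near pixel (305,211) with its arrow at (300,265). The container at (323,207) looks like the pump bottle, and the scene view shows a spout at (330,203). I'll zoom in and measure.

```bash
python3 - <<'E'
from h import *
a=cv2.imread('pics/top0.png')[160:290,250:360];b=cv2.imread('pics/scene0.png')[145:255,270:400]
a=cv2.resize(a,(385,455),interpolation=cv2.INTER_CUBIC);b=cv2.resize(b,(400,338),interpolation=cv2.INTER_CUBIC)
im=np.zeros((455,790,3),np.uint8);im[:455,:385]=a;im[:338,390:]=b
cv2.imwrite('pics/crop0.png',cv2.convertScaleAbs(im,alpha=1.4))
w=np.load('pics/top_w.npy');p=cv2.imread('pics/top0.png')
# deck top face
Z=w[...,2];roi=np.zeros(Z.shape,bool);roi[160:290,250:360]=1
m=roi&(Z>22)&(Z<38); 
n=cv2.connectedComponentsWithStats(m.astype(np.uint8));i=1+np.argmax(n[2][1:,4])
cs=max(cv2.findContours((n[1]==i).astype(np.uint8),0,1)[0],key=cv2.contourArea)
pts=np.array([w[q[0][1],q[0][0],:2] for q in cs],np.float32);print('deck',cv2.minEnclosingCircle(pts),cv2.fitEllipse(pts))
g=p.max(2);arrow=roi&(Z<18)&(g<90)&(np.arange(400)[:,None]>240)
q=w[arrow];print('arrow',len(q),q.mean(0),q.min(0),q.max(0))
h=roi&(Z>45);n=cv2.connectedComponentsWithStats(h.astype(np.uint8))
for k in range(1,n[0]):
    s=w[n[1]==k];print(n[3][k].round(1),len(s),s.mean(0).round(1),s[:,2].max().round(1),np.median(s[s[:,2]>s[:,2].max()-8],0).round(1))
E
```

```text
deck ((543.2510375976562, 48.8892936706543), 149.6206512451172) ((542.0942993164062, 48.39155197143555), (291.9183044433594, 293.8056335449219), 111.0868911743164)
arrow 221 [356.03070648  67.94248998   8.45765904] [301.89607979 -37.52003166  -8.00913212] [439.2286267  158.08390165  17.75320487]
[331. 160.] 1 [ 3.0880e+02 -1.2000e+00  1.4789e+03] 1478.9 [ 3.0880e+02 -1.2000e+00  1.4789e+03]
[262. 163.] 1 [ 3.0880e+02 -1.2000e+00  1.4789e+03] 1478.9 [ 3.0880e+02 -1.2000e+00  1.4789e+03]
[343. 162.] 1 [ 3.0880e+02 -1.2000e+00  1.4789e+03] 1478.9 [ 3.0880e+02 -1.2000e+00  1.4789e+03]
[275. 170.] 1 [ 3.0880e+02 -1.2000e+00  1.4789e+03] 1478.9 [ 3.0880e+02 -1.2000e+00  1.4789e+03]
[355. 171.] 1 [ 3.0880e+02 -1.2000e+00  1.4789e+03] 1478.9 [ 3.0880e+02 -1.2000e+00  1.4789e+03]
[357. 171.] 1 [ 3.0880e+02 -1.2000e+00  1.4789e+03] 1478.9 [ 3.0880e+02 -1.2000e+00  1.4789e+03]
[288.6 174.8] 18 [663.4 105.4  70.9] 87.2 [665.7 106.5  84. ]
[348. 172.] 1 [ 3.0880e+02 -1.2000e+00  1.4789e+03] 1478.9 [ 3.0880e+02 -1.2000e+00  1.4789e+03]
[276. 175.] 1 [ 3.0880e+02 -1.2000e+00  1.4789e+03] 1478.9 [ 3
[... 4499 characters left out ...]
2000e+00  1.4789e+03]
[358. 271.] 1 [ 3.0880e+02 -1.2000e+00  1.4789e+03] 1478.9 [ 3.0880e+02 -1.2000e+00  1.4789e+03]
[277. 282.] 1 [ 3.0880e+02 -1.2000e+00  1.4789e+03] 1478.9 [ 3.0880e+02 -1.2000e+00  1.4789e+03]
[349. 282.] 1 [ 3.0880e+02 -1.2000e+00  1.4789e+03] 1478.9 [ 3.0880e+02 -1.2000e+00  1.4789e+03]
[262. 285.] 1 [ 3.0880e+02 -1.2000e+00  1.4789e+03] 1478.9 [ 3.0880e+02 -1.2000e+00  1.4789e+03]
[343. 284.] 1 [ 3.0880e+02 -1.2000e+00  1.4789e+03] 1478.9 [ 3.0880e+02 -1.2000e+00  1.4789e+03]
[272. 288.] 1 [ 3.0880e+02 -1.2000e+00  1.4789e+03] 1478.9 [ 3.0880e+02 -1.2000e+00  1.4789e+03]
[288. 289.] 1 [ 3.0880e+02 -1.2000e+00  1.4789e+03] 1478.9 [ 3.0880e+02 -1.2000e+00  1.4789e+03]
```

View pics/crop0.png

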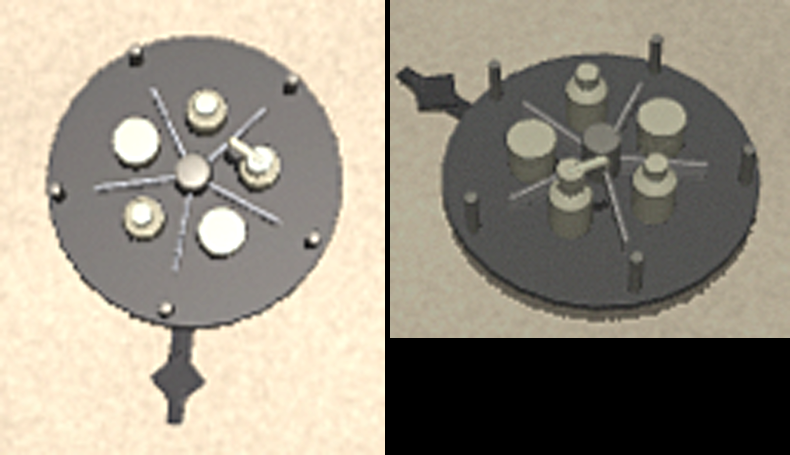

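The crop confirms the pump bottle at top-view pixel (323,207), in the bay between the posts at (339,228) and (333,183). The posts average to an axis at (543.3, 49.5) with radius 135 mm, as given. Next I need the arrow direction and the pump bottle's bearing.

```bash
cat >> h.py <<'E'
C=np.array([543.3,49.5])
def ray(n,u,v,z):
    c=bot.camera_model(n);K=np.array(c['intrinsics']);P=np.array(c['pose'])
    d=P[:3,:3]@np.array([(u-K[0,2])/K[0,0],-(v-K[1,2])/K[1,1],-1]);o=P[:3,3]
    return (o+d*(z-o[2])/d[2])[:2]
def pol(q): q=np.asarray(q)[:2]-C; return np.hypot(*q).round(1),np.degrees(np.arctan2(q[1],q[0])).round(2)
E
python3 - <<'E'
from h import *
p=cv2.imread('pics/top0.png');g=p.max(2)
m=np.zeros(g.shape,bool);m[254:290,285:316]=g[254:290,285:316]<110
v,u=np.nonzero(m);print(len(u),v.min(),v.max(),u.min(),u.max())
for lo,hi in((254,260),(260,274),(274,290)):
    s=(v>=lo)&(v<hi);print(pol(ray('top',u[s].mean(),v[s].mean(),10)))
q=np.array([ray('top',a,b,10) for a,b in zip(u,v)]);l=cv2.fitLine(q.astype(np.float32),2,0,.01,.01).ravel();print(q.mean(0),pol(q.mean(0)),l,np.degrees(np.arctan2(l[1],l[0])))
# pump bottle & others: white components above deck in both views
for n,rr in(('top',(165,260,260,352)),('scene',(155,245,285,392))):
    w=world(n,np.load('pics/%s_d.npy'%n));a,b,c,d=rr
    P=w[a:b,c:d].reshape(-1,3);P=P[(P[:,2]<130)]
    for ang in (-83,-11,61,133,205):
        R=P[:,:2]-C;r=np.hypot(*R.T);t=np.degrees(np.arctan2(R[:,1],R[:,0]));dt=(t-ang+180)%360-180
        s=(abs(dt)<30)&(r>30)&(r<95)&(P[:,2]>45);e=P[s]
        top=e[e[:,2]>80];print(n,ang,len(e),e[:,2].max().round(),pol(e.mean(0)),len(top),pol(top.mean(0)) if len(top) else '')
for q in((665.7,106.5),(633.7,-48.7),(527.9,182.8),(477.8,-68.5),(411.3,75.4)):print(pol(q))
E
```

```text
204 254 280 293 307
(np.float64(160.5), np.float64(175.19))
(np.float64(197.7), np.float64(174.79))
(np.float64(231.3), np.float64(175.1))
[347.87053671  66.92605372] (np.float64(196.2), np.float64(174.9)) [ 9.9547309e-01 -9.5043637e-02  3.4787054e+02  6.6926056e+01] -5.4538307
top -83 132 116.0 (np.float64(63.2), np.float64(-86.89)) 81 (np.float64(62.0), np.float64(-82.76))
top -11 118 103.0 (np.float64(60.6), np.float64(-14.07)) 51 (np.float64(61.5), np.float64(-13.15))
top 61 147 82.0 (np.float64(62.6), np.float64(60.11)) 1 (np.float64(80.6), np.float64(52.05))
top 133 116 105.0 (np.float64(66.1), np.float64(134.6)) 52 (np.float64(65.6), np.float64(133.28))
top 205 146 81.0 (np.float64(65.3), np.float64(-154.01)) 1 (np.float64(78.0), np.float64(-163.98))
scene -83 300 115.0 (np.float64(71.3), np.float64(-81.7)) 150 (np.float64(65.9), np.float64(-81.33))
scene -11 237 103.0 (np.float64(69.8), np.float64(-18.71)) 94 (np.float64(66.8), np.float64(-16.05))
scene 61 240 79.0 (np.float64(60.1), np.float64(55.18)) 0 
scene 133 223 103.0 (np.float64(55.9), np.float64(134.96)) 84 (np.float64(60.5), np.float64(133.23))
scene 205 242 79.0 (np.float64(64.4), np.float64(-148.87)) 0 
(np.float64(135.0), np.float64(24.97))
(np.float64(133.5), np.float64(-47.37))
(np.float64(134.2), np.float64(96.59))
(np.float64(135.0), np.float64(-119.03))
(np.float64(134.5), np.float64(168.9))
```

Request:
drive_tool(motion=[[[0,0,0],[0,0,-1]],[[0,0,0],[0,0,-1]],[[0,0,0],[0,0,0]]], jaw=0.4)

```text
clock: 0.48
tcp_pos: [211.4, 452.8, 230.8]
orientation: [0.114, 0.993, -0.0, -0.0]
contact_force: [-0.0, -0.2, 0.2]
opening: 0.406
grip_force: 0.0
```

```bash
python3 -c "
from h import *
o=bot.get_obs();print(o['joints'],o['orientation'],o['tcp_pos'],o['opening'])"
```

```text
[ 1.13400271e+00  2.41040091e-01  4.36494290e-03  1.33515759e+00
 -7.83757625e-07  1.36259579e+00] [ 1.14047830e-01  9.93475125e-01 -4.91613377e-04 -1.63865827e-04] [211.3922827  452.78620649 230.84375657] 0.4056262951667736
```

Arrow bearing is 174.9° and the pump bottle's about -83°, so the deck turns about 102° clockwise. I'll straddle the post at -119°, at (478,-68), and lead it round to about 139°.

Request:
drive_tool(motion=[[[-0.63,-0.745,0],[0,0,0]],[[-0.63,-0.745,0],[0,0,0]],[[-0.63,-0.745,0],[0,0,0]],[[-0.63,-0.745,0],[0,0,0]],[[-0.63,-0.745,0],[0,0,0]],[[-0.63,-0.745,0],[0,0,0]],[[-0.63,-0.745,0],[0,0,0]],[[-0.63,-0.745,0],[0,0,0]],[[-0.63,-0.745,0],[0,0,0]],[[-0.63,-0.745,0],[0,0,0]]])

```text
clock: 1.72
tcp_pos: [434.9, 17.6, 231.3]
orientation: [0.115, 0.993, 0.0, 0.0]
contact_force: [0.0, 0.9, -0.5]
opening: 0.401
grip_force: 0.0
```

Request:
drive_tool(motion=[[[-0.63,-0.745,0],[0,0,0]],[[-0.63,-0.745,0],[0,0,0]],[[0,0,0],[0,0,-1]],[[0,0,0],[0,0,-1]],[[0,0,0],[0,0,-1]],[[0,0,0],[0,0,-1]],[[0,0,0],[0,0,-1]],[[0,0,0],[0,0,-1]],[[0,0,0],[0,0,-1]],[[0,0,0],[0,0,-1]]])

```text
clock: 2.98
tcp_pos: [478.8, -67.6, 231.0]
orientation: [-0.301, 0.954, 0.0, -0.0]
contact_force: [1.0, -0.9, 0.3]
opening: 0.402
grip_force: 0.0
```

Request:
drive_tool(motion=[[[0,0,0],[0,0,-1]],[[0,0,0],[0,0,-1]],[[0,0,0],[0,0,-1]],[[0,0,0],[0,0,-1]],[[0,0,0],[0,0,-0.33]],[[0,0,0],[0,0,0]],[[0,0,0],[0,0,0]]])

```text
clock: 3.85
tcp_pos: [479.0, -67.7, 231.3]
orientation: [-0.507, 0.862, 0.0, -0.0]
contact_force: [0.2, -0.5, 1.0]
opening: 0.4
grip_force: 0.0
```

```bash
python3 - <<'E'
from h import *
o=bot.get_obs();x,y,_,_=o['orientation'];print(o['tcp_pos'],np.degrees(np.arctan2(y*y-x*x,2*x*y)),o['joints'],o['opening'],o['clock'],o['orientation'])
p,d=grab('scene','scene1.png');cv2.imwrite('pics/s1.png',cv2.resize(p[100:280,200:420,::-1],None,fx=3,fy=3))
E
```

```text
[479.00711496 -67.65072182 231.25385235] 150.88317488846786 [-1.40297192e-01  2.08575929e-01 -3.63698482e-02  1.32595501e+00
 -9.59561098e-06 -1.20290905e+00] 0.3996741887724939 3.85 [-5.06659675e-01  8.62146142e-01  2.87446599e-05 -4.38733787e-05]
```

View pics/s1.png

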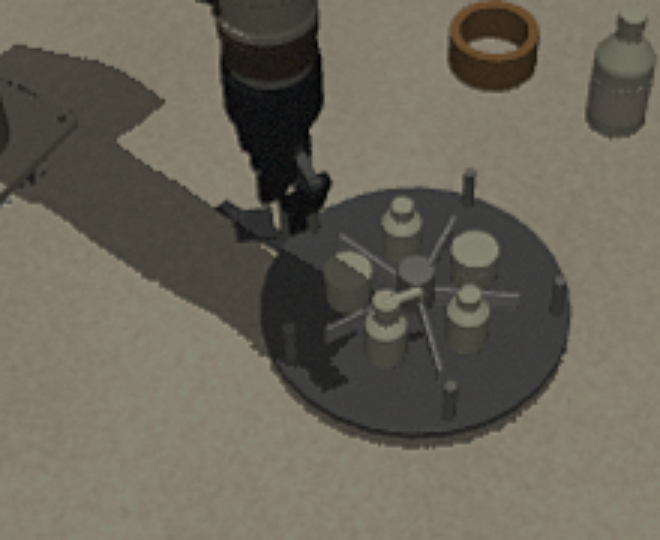

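The gripper (crop near (290,200)) hangs over the target post at TCP (479,-68), and the deck is unmoved. I'll descend straddling the post.

Request:
drive_tool(motion=[[[0,0,0.4],[0,0,0]],[[0,0,0.4],[0,0,0]],[[0,0,0.4],[0,0,0]],[[0,0,0.4],[0,0,0]],[[0,0,0.4],[0,0,0]],[[0,0,0.4],[0,0,0]],[[0,0,0.4],[0,0,0]],[[0,0,0.2],[0,0,0]]])

```text
clock: 4.9
tcp_pos: [478.4, -67.5, 80.3]
orientation: [-0.507, 0.862, 0.001, -0.001]
contact_force: [-0.2, 0.3, 0.5]
opening: 0.396
grip_force: 0.0
```

Request:
drive_tool(motion=[[[0,0,0.2],[0,0,0]],[[0,0,0.2],[0,0,0]],[[0,0,0.2],[0,0,0]],[[0,0,0],[0,0,0]]])

```text
clock: 5.4
tcp_pos: [478.4, -67.6, 50.5]
orientation: [-0.507, 0.862, 0.001, -0.001]
contact_force: [-0.5, 0.6, -0.8]
opening: 0.401
grip_force: 0.0
```

Request:
drive_tool(motion=[[[-0.001,0.071,0],[0,0,0.25]],[[-0.001,0.071,0],[0,0,0.25]],[[-0.001,0.071,0],[0,0,0.25]],[[-0.001,0.071,0],[0,0,0.25]],[[-0.001,0.071,0],[0,0,0.25]],[[-0.001,0.071,0],[0,0,0.25]]])

```text
clock: 6.15
tcp_pos: [461.6, -56.0, 51.6]
orientation: [-0.437, 0.899, -0.0, 0.0]
contact_force: [1.1, -1.2, -0.4]
opening: 0.403
grip_force: 0.8
```

Request:
drive_tool(motion=[[[-0.0037,0.1414,0],[0,0,0.5]],[[-0.0037,0.1414,0],[0,0,0.5]],[[-0.0037,0.1414,0],[0,0,0.5]],[[-0.0037,0.1414,0],[0,0,0.5]],[[-0.0037,0.1414,0],[0,0,0.5]],[[-0.0037,0.1414,0],[0,0,0.5]],[[-0.0037,0.1414,0],[0,0,0.5]],[[-0.0037,0.1414,0],[0,0,0.5]],[[-0.0037,0.1414,0],[0,0,0.5]],[[-0.0037,0.1414,0],[0,0,0.5]]])

```text
clock: 7.4
tcp_pos: [419.2, -0.0, 51.5]
orientation: [-0.189, 0.982, -0.0, 0.0]
contact_force: [0.7, -1.6, 1.1]
opening: 0.397
grip_force: 0.9
```

```bash
python3 - <<'E'
from h import *
o=bot.get_obs();x,y,_,_=o['orientation'];print(o['tcp_pos'],pol(o['tcp_pos']),np.degrees(np.arctan2(y*y-x*x,2*x*y)),o['contact_force'],o['opening'])
p,d=grab('scene','scene2.png');cv2.imwrite('pics/s2.png',cv2.resize(p[100:280,200:420,::-1],None,fx=3,fy=3))
E
```

```text
[ 4.19160545e+02 -4.00846255e-02  5.15335461e+01] (np.float64(133.7), np.float64(-158.24)) 111.79203228893353 [ 0.72141254 -1.60547116  1.05907763] 0.39682508941041533
```

View pics/s2.png

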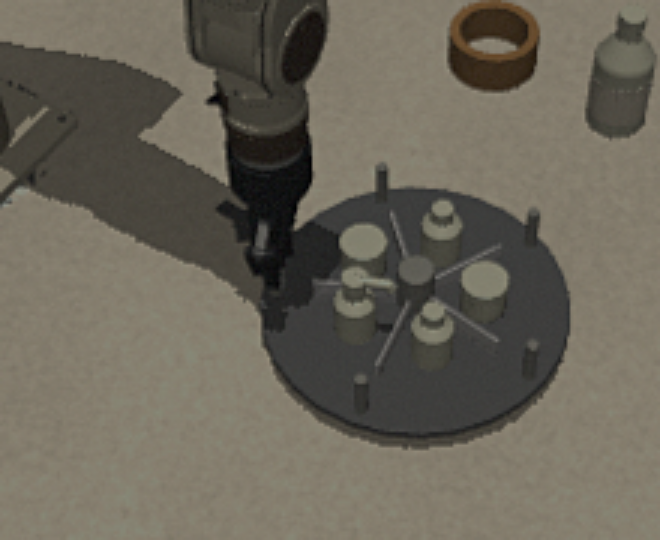

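The deck has turned with the gripper caging its post (crop (272,280)), and all containers stand upright. Continuing the arc.

Request:
drive_tool(motion=[[[-0.0037,0.1414,0],[0,0,0.5]],[[-0.0037,0.1414,0],[0,0,0.5]],[[-0.0037,0.1414,0],[0,0,0.5]],[[-0.0037,0.1414,0],[0,0,0.5]],[[-0.0037,0.1414,0],[0,0,0.5]],[[-0.0037,0.1414,0],[0,0,0.5]],[[-0.0037,0.1414,0],[0,0,0.5]],[[-0.0037,0.1414,0],[0,0,0.5]],[[-0.0037,0.1414,0],[0,0,0.5]],[[-0.0037,0.1414,0],[0,0,0.5]]])

```text
clock: 8.7
tcp_pos: [410.9, 69.3, 51.3]
orientation: [0.071, 0.997, -0.0, 0.0]
contact_force: [0.7, -0.9, 0.1]
opening: 0.402
grip_force: 0.8
```

Request:
drive_tool(motion=[[[-0.0037,0.1414,0],[0,0,0.5]],[[-0.0037,0.1414,0],[0,0,0.5]],[[-0.0037,0.1414,0],[0,0,0.5]],[[-0.0037,0.1414,0],[0,0,0.5]],[[-0.0037,0.1414,0],[0,0,0.5]],[[-0.0037,0.1414,0],[0,0,0.5]],[[-0.0037,0.1414,0],[0,0,0.5]],[[-0.0037,0.1414,0],[0,0,0.5]],[[-0.0037,0.1414,0],[0,0,0.5]],[[0,0,0],[0,0,0]]])

```text
clock: 9.95
tcp_pos: [433.7, 128.4, 51.1]
orientation: [0.301, 0.954, 0.0, -0.0]
contact_force: [-0.6, -0.3, 0.0]
opening: 0.398
grip_force: 0.0
```

```bash
cat >> h.py <<'E'
def posts(w,rr,excl=None):
    a,b,c,d=rr;P=w[a:b,c:d].reshape(-1,3);r=np.hypot(*(P[:,:2]-C).T)
    P=P[(P[:,2]>55)&(P[:,2]<88)&(r>122)&(r<148)]
    t=np.degrees(np.arctan2(P[:,1]-C[1],P[:,0]-C[0]))
    if excl is not None: t=t[abs((t-excl+180)%360-180)>35]
    # phase modulo 72
    z=np.exp(1j*np.radians(t*5));return np.degrees(np.angle(z.mean()))/5,abs(z.mean()),len(t)
E
python3 - <<'E'
from h import *
o=bot.get_obs();x,y,_,_=o['orientation'];r,a=pol(o['tcp_pos']);print(o['tcp_pos'],r,a,np.degrees(np.arctan2(y*y-x*x,2*x*y)),o['contact_force'],o['clock'])
w=np.load('pics/top_w.npy');print('ref top',posts(w,(150,270,250,360)),'ref scene',posts(np.load('pics/scene_w.npy'),(140,260,270,400)))
p,d=grab('scene','scene3.png');print('scene',posts(world('scene',d),(140,260,270,400),a))
q,d=grab('top','top3.png');print('top',posts(world('top',d),(150,270,250,360),a))
im=np.zeros((540,800,3),np.uint8);im[:360,:440]=cv2.resize(p[120:264,230:406,::-1],(440,360));im[:450,440:]=cv2.resize(q[150:300,250:370,::-1],(360,450))
cv2.imwrite('pics/s3.png',im)
E
```

```text
[433.69472857 128.37799164  51.13382519] 135.0 144.26 55.02289292027662 [-0.62944966 -0.26590234  0.01878577] 9.95
ref top (np.float64(24.871991285448647), np.float64(0.9928648770001305), 66) ref scene (np.float64(24.827957896299814), np.float64(0.9898788456987877), 170)
scene (np.float64(4.047906279110053), np.float64(0.9907359490776997), 133)
top (np.float64(4.048156680970638), np.float64(0.9931962684364568), 55)
```

View pics/s3.png

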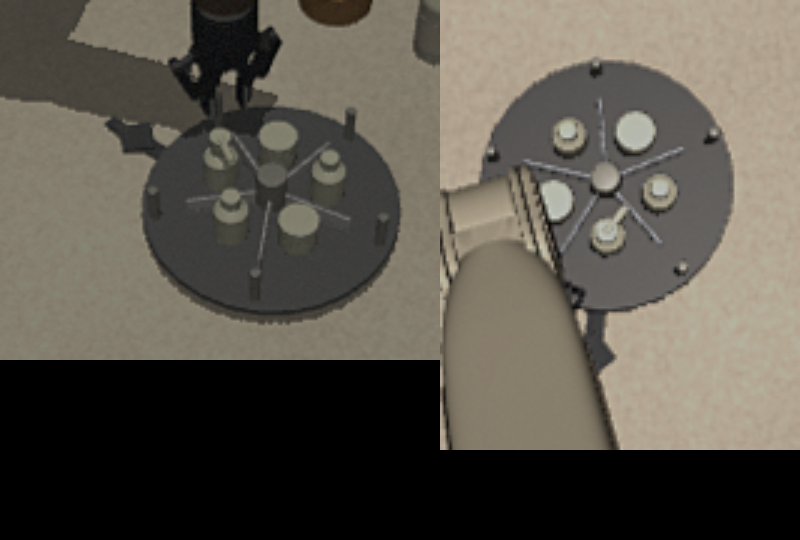

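The pump bottle is near the front: crop right (607,237), arrow at (597,330). The posts' phase shows 92.8° turned, so about 9° remain.

Request:
drive_tool(motion=[[[-0.001,0.071,0],[0,0,0.25]],[[-0.001,0.071,0],[0,0,0.25]],[[-0.001,0.071,0],[0,0,0.25]],[[-0.001,0.071,0],[0,0,0.25]],[[-0.001,0.071,0],[0,0,0.25]],[[-0.001,0.071,0],[0,0,0.25]],[[0,0,0],[0,0,0]],[[0,0,0],[0,0,0]]])

```text
clock: 11.05
tcp_pos: [448.4, 144.8, 51.7]
orientation: [0.375, 0.927, 0.001, 0.001]
contact_force: [0.2, 1.1, 0.3]
opening: 0.399
grip_force: 0.0
```

```bash
python3 - <<'E'
from h import *
o=bot.get_obs();r,a=pol(o['tcp_pos']);print(r,a,o['contact_force'],o['clock'])
for n,rr in(('scene',(140,260,270,400)),('top',(150,270,250,360))):
    p,d=grab(n,n+'4.png');w=world(n,d);print(n,posts(w,rr,a))
    R=w[...,:2]-C;rad=np.hypot(R[...,0],R[...,1]);t=np.degrees(np.arctan2(R[...,1],R[...,0]));dt=(t-174.9+180)%360-180
    s=(abs(dt)<28)&(rad>30)&(rad<95)&(w[...,2]>45)&(w[...,2]<120)&(p.max(2)>90)
    # lower body outline only (45..75 mm), spout excluded
    b=s&(w[...,2]<75);hd=s&(w[...,2]>85);print(b.sum(),pol(w[b].mean(0)),hd.sum(),pol(w[hd].mean(0)))
    if n=='scene': # body silhouette: circle fit, camera-side surface, R=20
        from scipy.optimize import least_squares
        B=w[b][:,:2];f=least_squares(lambda c:np.hypot(*(B-c).T)-20,B.mean(0)+[-8,14],loss='soft_l1',f_scale=2);print('fit',f.x,pol(f.x),np.abs(f.fun).mean())
print('front',C+65*np.array([np.cos(np.radians(174.9)),np.sin(np.radians(174.9))]))
E
```

```text
134.5 134.89 [0.19750289 1.06886175 0.28270712] 11.05
scene (np.float64(-5.092756357801617), np.float64(0.9898693290435989), 134)
5 (np.float64(67.2), np.float64(-178.96)) 64 (np.float64(61.2), np.float64(178.47))
fit [467.41843333  60.08368099] (np.float64(76.6), np.float64(172.06)) 1.698445474304458
top (np.float64(-4.966216807467883), np.float64(0.992642318396032), 55)
19 (np.float64(68.8), np.float64(170.62)) 63 (np.float64(60.4), np.float64(178.41))
front [478.55733075  55.2781293 ]
```

Request:
drive_tool(motion=[[[0,-0.1,0],[0,0,0]],[[0,0,0],[0,0,0]],[[0,0,-0.3],[0,0,0]],[[0,0,-0.6],[0,0,0]],[[0,0,-0.8],[0,0,0]],[[0,0,-0.8],[0,0,0]],[[0,0,-0.8],[0,0,0]],[[0,0,-0.8],[0,0,0]],[[0,0,0],[0,0,0]]])

```text
clock: 12.28
tcp_pos: [446.1, 141.5, 259.8]
orientation: [0.375, 0.927, 0.002, 0.003]
contact_force: [1.1, -0.6, -0.8]
opening: 0.396
grip_force: 0.0
```

Request:
drive_tool(motion=[[[0.7,-0.6,0],[0,0,0]],[[0.7,-0.6,0],[0,0,0]],[[0.7,-0.5,0],[0,0,0]],[[0.7,-0.3,0],[0,0,0]],[[0.7,0,0],[0,0,0]],[[0.7,0,0],[0,0,0]],[[0,0,0],[0,0,0]],[[0,0,0],[0,0,0]]])

```text
clock: 13.28
tcp_pos: [223.5, 214.6, 255.7]
orientation: [0.375, 0.927, -0.001, -0.0]
contact_force: [0.3, 0.0, 0.2]
opening: 0.403
grip_force: 0.0
```

```bash
python3 - <<'E'
from h import *
o=bot.get_obs();print(o['tcp_pos'],o['contact_force'],o['clock'])
ims=[]
for n,rr in(('scene',(140,260,270,400)),('top',(150,270,250,360))):
    p,d=grab(n,n+'5.png');w=world(n,d);print(n,posts(w,rr));ims.append(p)
    for lab,ww,mid in(('before',np.load('pics/%s_w.npy'%n),-83.1),('now',w,174.9)):
        R=ww[...,:2]-C;rad=np.hypot(R[...,0],R[...,1]);t=np.degrees(np.arctan2(R[...,1],R[...,0]));dt=(t-mid+180)%360-180
        for z in((45,75),(80,120),(107,120)):
            s=(abs(dt)<28)&(rad>38)&(rad<95)&(ww[...,2]>z[0])&(ww[...,2]<z[1]);print(lab,z,s.sum(),pol(ww[s].mean(0)))
p,q=ims
im=np.zeros((450,800,3),np.uint8);im[:360,:440]=cv2.resize(p[120:264,230:406,::-1],(440,360));im[:450,440:]=cv2.resize(q[150:300,250:370,::-1],(360,450),interpolation=2)
cv2.imwrite('pics/s5.png',im)
E
```

```text
[223.52315437 214.57796684 255.68776368] [0.27079236 0.01787079 0.19561272] 13.275
scene (np.float64(-4.9965376012731735), np.float64(0.9905671266310216), 162)
before (45, 75) 101 (np.float64(78.8), np.float64(-81.43))
before (80, 120) 150 (np.float64(65.9), np.float64(-81.33))
before (107, 120) 74 (np.float64(62.4), np.float64(-80.58))
now (45, 75) 100 (np.float64(60.2), np.float64(-175.31))
now (80, 120) 115 (np.float64(61.8), np.float64(178.97))
now (107, 120) 66 (np.float64(60.7), np.float64(179.59))
top (np.float64(-4.8318311644692535), np.float64(0.9921257386381761), 64)
before (45, 75) 27 (np.float64(66.2), np.float64(-92.96))
before (80, 120) 81 (np.float64(62.0), np.float64(-82.76))
before (107, 120) 39 (np.float64(60.7), np.float64(-80.46))
now (45, 75) 25 (np.float64(73.7), np.float64(174.93))
now (80, 120) 73 (np.float64(62.5), np.float64(177.26))
now (107, 120) 46 (np.float64(61.6), np.float64(177.05))
```

View pics/s5.png

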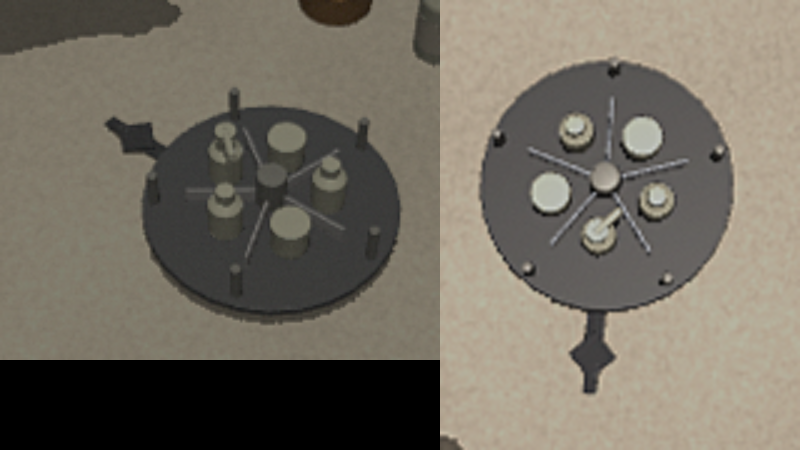

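The pump bottle (crop right (598,238)) lines up with the arrow (595,350). All containers stand upright and the robot is clear.

```bash
python3 -c "
from bench import bot
print(bot.hand_in())"
```

```text
the job is handed in; nothing more can be done
None
```

I turned the carousel about 102° clockwise and handed the job in at about 13 s; no verdict was returned. In the last images the pump bottle was within about 2–3° of the arrow, all containers were upright, and the robot was clear. I did not re-measure the three bystanders.

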